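# Trial-fit a centrifuge rotor arbor: seat its taper, then break it loose with the drift

## Robot

A 6-joint arm with a two-finger parallel gripper is mounted at the origin on the work surface. World frame = base frame: x ahead of the robot, y to its left, z up, the work surface at z = 0. Lengths are in m, angles in rad, forces in N, time in s.
With the tool pointing down it reaches from about 0.275 to 0.725 m from the base axis. Payload 5.6 kg.
Tool frame: the origin (TCP) lies midway between the tips of the shut fingers; the grasp point (between the pads) lies 19 mm behind it; z points along the fingers, y is the direction in which the jaws open and shut (so a half turn about z gives the same grasp; the last joint's range is limited). The gripper opens to 85 mm and grips with 20 to 120 N. Pads are 22 mm wide; open, the fingers measure 114 mm over their backs; the gripper's body (76 mm by 85 mm) begins 54 mm behind the grasp point. The pads swing forward as they close: fully open they stand 13 mm farther back than shut.
Start: joints at [-0.882, 0.255, 0.108, 0, -1.424, -0.285], TCP at [0.216, -0.506, 0.231] pointing down, gripper open.
Joint ranges: [-2.95, 2.95], [-1.21, 1.97], [-1.09, 1.5], [-2.87, 1.71], [-2.94, -0.07], [-3.05, 3.05]. Speed limits (rad/s): [2.57, 2.57, 3.14, 3.14, 3.14, 3.14].

## Interface

Orientations are given as a rotation vector (axis times angle).
In Python, from station import get_obs, camera, camera_info, hand_in gives the robot as it stands.
- The arm moves only by the shell command python3 -m jog 'ROWS' [OPENING]. ROWS is JSON, a list of rows, each an object with "translation": the shift along the tool's x, y, z in mm, a list of three; "rot": the turn, a rotation vector about the tool's x, y, z in rad, a list of three. A call has exactly 10 rows; each row shifts and turns the commanded pose from where the row before left it, along the tool's axes as they then stand; what a row does not reach is not made up. A row lasts 1/12 s, in which the tool goes at most 41.7 mm and 7.16 degrees, less where a joint would pass 70% of its speed; a pose out of reach is approached as far as the arm can. A call with a gripper value outside its range is refused whole. OPENING is the closure, from 0 (fully open) to 1 (shut), set as the call begins (- or left out, the last holds). The fingers move at their own pace and stop on an object; the grip force is fixed at half the most. Time passes only in rows, so rows that do not move let the fingers close, or fill a call up. It gives the time, the measured TCP pose, the force and the opening at its end, in the units of the state.
- get_obs(): the state, without advancing time (a new reading comes with each control period).
- camera(name): name is "scene" or "top" or "wrist"; returns the picture (400x640x3 uint8, red, green, blue); there is no depth.
- camera_info(name): a dict with "intrinsics" (3x3 intrinsics, pixels), "position" and "rotation" of the camera in the world. Camera axes: x right, y down, z forward; pixel columns grow to the right and rows downward; lengths in m; the calibration is good to about 2 mm. A picture is of the moment at which its call begins: read the wrist's pose just before it. camera_info takes no time and is no camera call; for the wrist camera it gives the pose at the moment of the call.
- hand_in(): hands the job in, once; it reports no verdict.
The state is a dict: "t": time; "joint_pos": joint angles; "qvel": joint speeds; "joint_torque": joint torques, N m; "position": TCP position; "tool_rot": TCP orientation; "contact_force": force on the tool from outside, world axes, zero at the start; "wrist_torque": the same for the moment, N m; "width": finger opening in m.
Only numpy, scipy, OpenCV 4.12 (cv2) and the standard library are available. Lean on these libraries where they do the work, as an engineer would, in place of code of your own. Each camera call takes 0.05 s, during which the arm holds its last target. There are 200 camera calls.

## Task

Trial-fit the black-hubbed rotor arbor: take it from the blue rack, push it down into the taper sleeve with a twisting push (never force it straight down) until its collar is fully home, flush on the brass bush, and let go. Then break it loose with the red-handled drift: drive the drift steadily, without ramming, through the slot under the arbor until its full-height part is under the shank and the arbor has risen clear of the grip of the taper, without pulling on the arbor. Leave the drift through the slot with the loose arbor standing upright on it, and leave everything else where it is.

Things in the scene. Friction and masses are not known exactly. Their poses are not given: they have to be found in the camera images.
- sleeve: Taper sleeve: aluminium post 50 x 50 mm, 88 mm tall, on a dark 90 x 80 x 12 mm base plate, fixed to the table. Origin on the table under the bore axis, z up. On top a brass bush, 46 mm square, floats on a stiff spring, its face 93 mm above the table; four brass shoes in it, sprung inward with about 11 N each, form the tapered bore, which opens below into a slot through the post.
- sleeve_slot (a point): Point on the slot's floor under the bore axis, 40 mm above the table. The slot runs along y, is 16 mm wide (x) and 26 mm high and open at both sides. The end of a fully seated arbor stands 8 mm above this point.
- arbor_hub (a point): Grasp centre of the arbor with the BLACK hub and orange band. Hub: block 28 mm (its x) by 36 mm (its y), 42 mm tall, from 24 mm below to 18 mm above this point; grip it across the 28 mm. z up. Mass about 0.3 kg. It starts upright in one of the two holes of the blue rack.
- arbor_seat (a point): Centre of the underside of that arbor's dark steel collar (34 mm diameter, 6 mm thick), 30 mm below the hub point, z up. Below it a steel taper shank: 20 mm diameter at the collar, 13.6 mm near its domed end, 45 mm long, half-angle 4.5 degrees. When home the collar lies flush on the bush's face and the taper holds the arbor by friction.
- spare_hub (a point): The same point of a spare arbor with a WHITE hub, blue band and straight copper shank, in the other hole of the rack. Not to be used; leave alone.
- rack: Blue rack block, 70 x 170 x 55 mm, fixed, with two 26 mm holes 90 mm apart along its y; the arbors hang in them by their collars, hub grasp centre 85 mm above the table. Origin on the table under its middle.
- drift_grip (a point): Grasp centre of the drift (wedge key), 20 mm above its flat underside. Handle: red, 70 mm long (x), 20 mm wide (y), 32 mm high, centred on this point in x and y; grip it across the 20 mm. Mass about 0.18 kg. It starts lying flat on the table, blade pointing roughly to +y.
- drift_tip (a point): Middle of the lower edge of the drift's blade tip, 130 mm ahead of the grasp centre; x points out along the blade. Steel blade 9 mm wide, 95 mm long: 18 mm high for the 35 mm next to the handle, then sloping evenly over 60 mm down to 6 mm at the tip, flat below. It is oiled: driving it under the seated arbor takes 12 to 25 N.
- wash_bottle: White bottle, 60 mm diameter, 170 mm tall, at the back; a bystander to leave alone. Origin under its centre.
- stain_bottle: Blue bottle, 52 mm diameter, 120 mm tall, at the back; a bystander. Origin under its centre.
- jar: Amber jar, 56 mm diameter, 60 mm tall, at the back; a bystander. Origin under its centre.
- cap: Purple tube cap, 22 mm diameter, 18 mm tall, on the counter near the robot; a bystander. Origin under its centre.
- bush_face (a point): Centre of the bush's flat top face, on the bore axis; axes as the sleeve's. The shoes begin to grip the shank when the collar is 8 mm above this face; from there a straight push needs 26 N and more, too much: push (or pull) the arbor with less than 25 N. While it is being turned to and fro, about 1 rad for each 1.5 mm of descent, 8 to 14 N are enough.
- bush (a joint): How far the floating bush has sunk under load, in m: 0 at rest, plus is down, minus is up; 1 mm for every 15 N, so it gauges the push on the taper. Stops at 3.5 mm either way.
Mind the look-alikes: they are no part of the job. What is shaped like the part that bears drift_grip but orange is not meant. Leave any pink look-alike of the part that bears arbor_hub alone.

How it is judged:
On the way:
1. the black-hubbed arbor is fully home in the sleeve (collar within 1.5 mm of the face, on the axis, upright) and let go (z of arbor_seat in the frame of bush_face between -0.003 and 0.0015 m and horizontal distance between arbor_seat and bush_face below 0.0025 m and angle between arbor_seat's own z axis and vertical below 0.05 rad and contact force between the fingers and arbor below 0.1 N), for 0.2 s.
At the end, for the whole second after the job is handed in: The drift lies flat in the slot (tip within 6 mm of the slot floor's height and at least 50 mm past the bore axis, from either side), the arbor rests on it with its collar 7.5 to 14 mm above the bush's face, within 6 mm of the bore axis and 0.15 rad of upright; both are at rest (z of arbor_seat in the frame of bush_face between 0.0075 and 0.014 m and horizontal distance between arbor_seat and bush_face below 0.006 m and angle between arbor_seat's own z axis and vertical below 0.15 rad and linear speed of each of arbor, drift below 0.02 m/s and contact force between drift and arbor above 0.3 N and (y of drift_tip in the frame of sleeve_slot above 0.05 m or y of drift_tip in the frame of sleeve_slot below -0.05 m) and z of drift_tip in the frame of sleeve_slot below 0.006 m); the robot touches nothing.
It fails at once if the held arbor is pushed down or pulled up in the taper with more than 25 N (the bush moves more than 1.65 mm) (contact force between the fingers and arbor above 1 N and (value of joint bush above 0.00165 m or value of joint bush below -0.00165 m)).
It fails at once if the drift is rammed: more than 75 N between it and the sleeve (contact force between drift and sleeve above 75 N).
It fails at once if a bystander (spare arbor, bottles, jar, cap) is moved more than 30 mm (distance of any of spare_hub, wash_bottle, stain_bottle, jar, cap from where it was at the start of the episode above 0.03 m).
It also fails if it takes over 72 s, if anything falls off the work surface, if the arm or the gripper's body presses on something with over 40 N, if the wrist force passes 120 N, or if a joint passes its speed limit or range.

## Working session

There is one attempt and no reset: what is moved stays moved. The work goes in short steps, Python scripts to look and compute and a shell command to move; the robot and the scene stay as the last step left them, time stands still between calls to the robot, and variables do not carry over. Pictures are saved under pics/ and viewed, about 8 in all and at most 12, crops included, and the job is handed in when it is done.

```bash
ls; mkdir -p pics
python3 - <<'E'
from station import *
import cv2,numpy as np
o=get_obs();print({k:np.round(v,4).tolist() for k,v in o.items()})
for n in("scene","top"):
    i=camera_info(n);print(n,np.round(i["intrinsics"],1).tolist(),np.round(i["position"],3).tolist(),np.round(i["rotation"],3).tolist())
    cv2.imwrite(f"pics/{n}0.png",cv2.cvtColor(camera(n),cv2.COLOR_RGB2BGR))
E
```

```text
pics
{'t': 0.0, 'joint_pos': [-0.8824, 0.2557, 0.107, -0.0005, -1.4239, -0.2846], 'qvel': [0.0011, 0.0001, 0.0011, 0.0025, 0.0005, 0.0013], 'joint_torque': [0.0001, -38.6638, 23.7941, 5.3652, -0.006, 0.0], 'position': [0.216, -0.5053, 0.2304], 'tool_rot': [0.6298, -3.0774, -0.0029], 'contact_force': [1.0227, -0.0343, 0.2024], 'wrist_torque': [-0.0377, 0.0252, -0.0077], 'width': 0.0851}
scene [[404.5, 0.0, 329.3], [0.0, 404.5, 194.8], [0.0, 0.0, 1.0]] [1.218, -0.089, 0.868] [-1.791, -1.816, 0.685]
top [[491.1, 0.0, 320.9], [0.0, 491.1, 201.1], [0.0, 0.0, 1.0]] [0.317, -0.087, 1.449] [-2.176, 2.125, -0.161]
```

View pics/scene0.png

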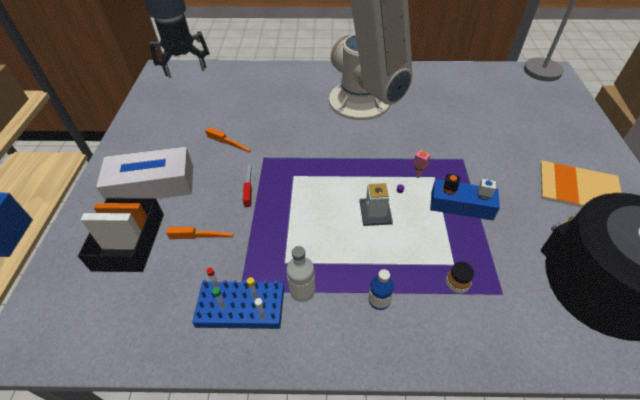

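View pics/top0.png

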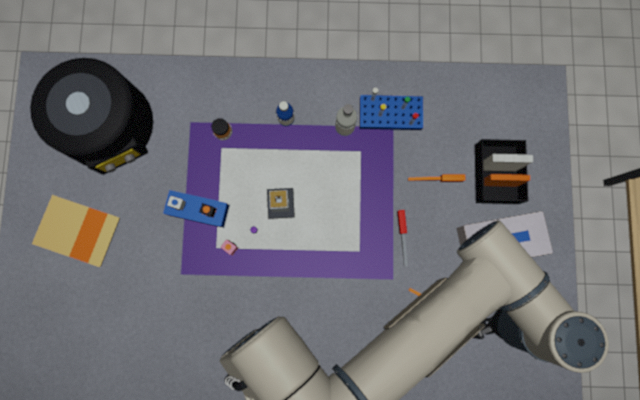

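The top view shows these arbor candidates: the black hub with orange band at (207,210), the white spare at (176,202), and a pink look-alike at (229,247). The drift candidates are the red one at (403,222) with its blade towards (405,265), and orange ones at (455,178) and (415,292). I choose the black hub and the red drift, and check both in one crop.

```bash
cat > h.py <<'E'
from station import *
import cv2,numpy as np
from scipy.spatial.transform import Rotation as R
def cam(n):
    i=camera_info(n);r=np.array(i["rotation"],float)
    M=R.from_rotvec(r).as_matrix() if r.size==3 else r
    return np.array(i["intrinsics"]),np.array(i["position"]),M
def ray(c,uv):
    K,p,M=c; d=M@np.linalg.solve(K,[uv[0],uv[1],1.]); return p,d
def onz(c,uv,z):
    p,d=ray(c,uv); return p+d*(z-p[2])/d[2]
def proj(c,X):
    K,p,M=c; q=K@(M.T@(np.asarray(X,float)-p)); return q[:2]/q[2]
def tri(cs,uvs):
    A=np.zeros((3,3));b=np.zeros(3);L=[]
    for c,u in zip(cs,uvs):
        p,d=ray(c,u);d=d/np.linalg.norm(d);P=np.eye(3)-np.outer(d,d);A+=P;b+=P@p;L.append((p,P))
    X=np.linalg.solve(A,b);return X,[np.linalg.norm(P@(X-p))for p,P in L]
def hsv(im):return cv2.cvtColor(im,cv2.COLOR_RGB2HSV)
def blobs(m,amin=6):
    n,l,s,c=cv2.connectedComponentsWithStats(m.astype(np.uint8))
    return [(c[k].round(1).tolist(),int(s[k,4]),s[k,:4].tolist(),l==k) for k in range(1,n) if s[k,4]>=amin]
def save(f,im):cv2.imwrite(f,cv2.cvtColor(im,cv2.COLOR_RGB2BGR))
E
python3 - <<'E'
from h import *
def ld(n):return cv2.imread(f"pics/{n}0.png")[:,:,::-1].copy()
T,S=ld("top"),ld("scene");ct,cs=cam("top"),cam("scene")
def up(a,k):return cv2.resize(a,None,fx=k,fy=k,interpolation=cv2.INTER_CUBIC)
a=up(T[180:260,155:315],5)[:, :800];b=up(T[200:275,380:430],4);d=up(S[150:230,340:510],4)
C=np.zeros((600,800,3),np.uint8);C[:280]=up(T[180:260,155:315],3.5)[:280,:560].shape[0] and np.pad(up(T[180:260,155:315],3.5),((0,0),(0,240),(0,0)))
C[280:600,:680]=d;C[:300,590:790]=b
save("pics/crop.png",C)
for n,I,c in(("top",T,ct),("scene",S,cs)):
    h=hsv(I)
    for nm,m in(("red",((h[...,0]<4)|(h[...,0]>176))&(h[...,1]>180)&(h[...,2]>90)),("orange",(h[...,0]>5)&(h[...,0]<18)&(h[...,1]>180)),("brass",(h[...,0]>17)&(h[...,0]<30)&(h[...,1]>80)),("blue",(h[...,0]>100)&(h[...,0]<122)&(h[...,1]>150))):
        for q in blobs(m,12):print(n,nm,*q[:3])
    if n=="top":
        for u,z in(((207,210),.103),((280,199),.093),((403,222),.036),((405,265),0.003)):print(u,onz(ct,u,z).round(3))
E
```

```text
top red [414.8, 115.6] 13 [413, 114, 5, 4]
top red [401.6, 221.5] 132 [398, 211, 8, 22]
top orange [506.1, 179.4] 483 [485, 173, 44, 14]
top orange [443.6, 177.8] 204 [409, 175, 56, 6]
top orange [205.8, 208.9] 35 [203, 206, 7, 7]
top orange [87.9, 234.8] 962 [70, 209, 37, 53]
top orange [227.8, 246.4] 12 [226, 245, 4, 4]
top orange [414.5, 291.7] 14 [410, 289, 10, 6]
top brass [382.6, 106.6] 25 [380, 104, 6, 6]
top brass [116.7, 159.2] 368 [94, 147, 47, 26]
top brass [635.1, 243.1] 1225 [626, 176, 14, 183]
top brass [278.0, 198.5] 200 [270, 191, 17, 16]
top brass [60.0, 225.4] 2023 [33, 196, 56, 60]
top brass [103.4, 240.0] 665 [89, 214, 30, 53]
top blue [389.7, 112.7] 1783 [360, 96, 63, 33]
top blue [284.8, 113.3] 134 [277, 105, 16, 15]
top blue [197.9, 209.4] 1051 [164, 191, 64, 35]
top blue [174.3, 201.8] 12 [173, 200, 4, 4]
top blue [521.6, 235.9] 103 [513, 232, 16, 9]
(207, 210) [0.478 0.22  0.103]
(280, 199) [0.515 0.02  0.093]
(403, 222) [ 0.465 -0.333  0.036]
(405, 265) [ 0.342 -0.344  0.003]
scene red [246.5, 192.2] 120 [243, 183, 8, 20]
scene red [209.6, 271.0] 29 [207, 26
[... 240 characters left out ...]
94, 202, 52, 28]
scene orange [191.4, 232.7] 447 [167, 227, 65, 11]
scene brass [21.1, 117.4] 1061 [0, 90, 50, 65]
scene brass [34.4, 197.1] 5089 [0, 152, 88, 152]
scene brass [547.9, 179.7] 478 [541, 161, 15, 39]
scene brass [595.4, 184.6] 1098 [576, 167, 45, 39]
scene brass [378.0, 190.0] 216 [369, 184, 19, 13]
scene brass [569.2, 220.0] 13 [565, 218, 8, 5]
scene brass [250.3, 281.5] 56 [247, 277, 8, 10]
scene blue [142.4, 165.0] 258 [121, 160, 44, 11]
scene blue [463.9, 201.0] 1672 [431, 179, 68, 40]
scene blue [488.3, 182.6] 16 [486, 181, 6, 4]
scene blue [10.5, 223.5] 1232 [0, 193, 31, 63]
scene blue [381.4, 287.7] 337 [371, 276, 23, 22]
scene blue [238.7, 305.4] 3345 [193, 280, 91, 48]
```

View pics/crop.png

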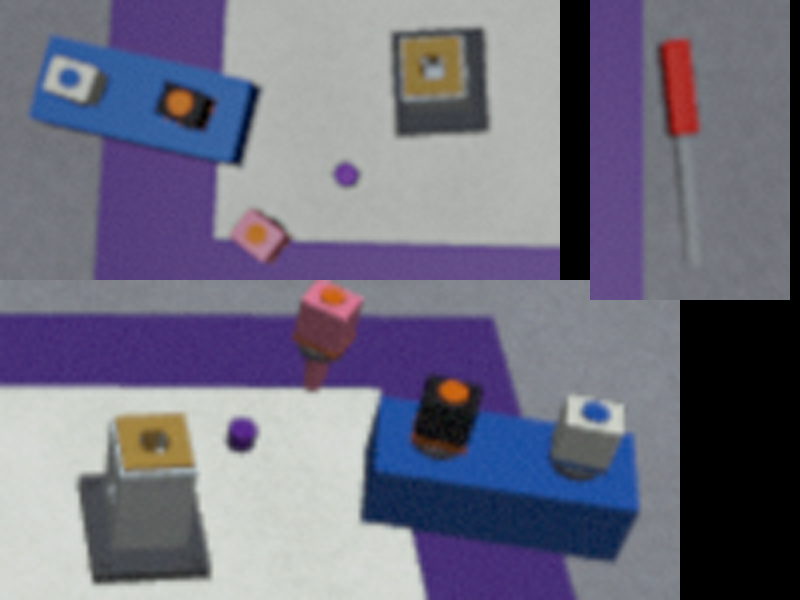

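The crop confirms both choices. The top view shows the black hub with its orange dot at about (206,209), the bush bore at about (278,199), and the red drift handle at (402,222). The drift's blade actually points toward −x, not +y as the task text says. I now measure them properly.

```bash
cat >> h.py <<'E'
def jaw():
    M=R.from_rotvec(get_obs()["tool_rot"]).as_matrix();return M
def plan(xyz,yaw_deg=None):
    """pure z turn (tool) first, then translation in tool axes (mm)"""
    o=get_obs();M=jaw();y=np.degrees(np.arctan2(M[1,1],M[0,1]));dr=0
    if yaw_deg is not None: dr=(yaw_deg-y+90)%180-90
    M2=R.from_euler("z",dr,degrees=True).as_matrix()@M
    d=np.array(xyz)-o["position"]
    print("pos",np.round(o["position"],4),"jawyaw %.2f"%y,"tilt",np.degrees(np.arccos(-M[2,2])).round(2),"turn tool-z rad %.4f"%(-np.radians(dr)),"shift after turn mm",(M2.T@d*1000).round(1),"q6 %.2f"%o["joint_pos"][5],"t",o["t"])
E
python3 - <<'E'
from h import *
T,S=[cv2.imread(f"pics/{n}0.png")[:,:,::-1].copy() for n in("top","scene")]
ct,cs=cam("top"),cam("scene")
for nm,a,b in(("hub",(205.8,208.9),(452.9,177.8)),("spare",(174.3,201.8),(488.3,182.6)),("bush",(278,198.5),(378,190)),("red",(401.6,221.5),(246.5,192.2))):
    X,e=tri((ct,cs),(a,b));print(nm,X.round(4),np.round(e,4))
hub=onz(ct,(205.8,208.9),.103);sp=onz(ct,(174.3,201.8),.103);print(hub,sp,np.linalg.norm(hub-sp),"rack y deg",np.degrees(np.arctan2(*(hub-sp)[[1,0]])))
print("scene onz hub",onz(cs,(452.9,177.8),.103),"bush",onz(cs,(378,190),.093),onz(ct,(278,198.5),.093),"red",onz(ct,(401.6,221.5),.036))
h=hsv(T)
for q in blobs((h[...,0]>17)&(h[...,0]<30)&(h[...,1]>80),100):
    if abs(q[0][0]-278)<3:
        r=cv2.minAreaRect(np.argwhere(q[3])[:,::-1].astype(np.float32));print("bush rect",r)
        c=cv2.boxPoints(r);print([onz(ct,p,.093)[:2].round(4).tolist() for p in c])
m=h[...,2]<95;m=[q for q in blobs(m,300) if 260<q[0][0]<300 and 190<q[0][1]<220]
for q in m:
    r=cv2.minAreaRect(np.argwhere(q[3])[:,::-1].astype(np.float32));print("base",r,q[1])
yaw=np.degrees(np.arctan2(*(hub-sp)[[1,0]]))
plan([hub[0],hub[1],.23],yaw-90)
E
```

```text
hub [0.4811 0.2234 0.1029] [0.0003 0.0003]
spare [0.4986 0.3109 0.1045] [0.0004 0.0004]
bush [0.5165 0.0265 0.0917] [0.0003 0.0003]
red [ 0.4675 -0.3313  0.0228] [0.0002 0.0002]
[0.48106796 0.22306278 0.103     ] [0.4987223  0.31096134 0.103     ] 0.0896539529136895 rack y deg -101.35669832835818
scene onz hub [0.48118248 0.22374241 0.103     ] bush [0.5177291  0.02659935 0.093     ] [0.51632521 0.02606043 0.093     ] red [ 0.4661119 -0.3288212  0.036    ]
bush rect ((277.96466064453125, 198.54116821289062), (15.799479484558105, 15.185907363891602), 85.60128784179688)
[[0.5363, 0.0497], [0.5406, 0.0075], [0.4962, 0.0027], [0.492, 0.0447]]
base ((280.172607421875, 203.0885009765625), (28.669689178466797, 25.609817504882812), 86.18592071533203) 350
pos [ 0.216  -0.5053  0.2305] jawyaw 113.14 tilt 0.1 turn tool-z rad -0.9688 shift after turn mm [-7.663e+02 -1.165e+02  2.000e-01] q6 -0.28 t 0.1
```

```bash
python3 -m jog '[{"translation":[0,0,0],"rot":[0,0,-0.12]},{"translation":[0,0,0],"rot":[0,0,-0.12]},{"translation":[0,0,0],"rot":[0,0,-0.12]},{"translation":[0,0,0],"rot":[0,0,-0.12]},{"translation":[0,0,0],"rot":[0,0,-0.12]},{"translation":[0,0,0],"rot":[0,0,-0.12]},{"translation":[0,0,0],"rot":[0,0,-0.12]},{"translation":[0,0,0],"rot":[0,0,-0.12]},{"translation":[-32,-5,0],"rot":[0,0,-0.009]},{"translation":[-32,-5,0],"rot":[0,0,0]}]' 0
python3 -m jog '[{"translation":[-32,-5,0],"rot":[0,0,0]},{"translation":[-32,-5,0],"rot":[0,0,0]},{"translation":[-32,-5,0],"rot":[0,0,0]},{"translation":[-32,-5,0],"rot":[0,0,0]},{"translation":[-32,-5,0],"rot":[0,0,0]},{"translation":[-32,-5,0],"rot":[0,0,0]},{"translation":[-32,-5,0],"rot":[0,0,0]},{"translation":[-32,-5,0],"rot":[0,0,0]},{"translation":[-32,-5,0],"rot":[0,0,0]},{"translation":[-32,-5,0],"rot":[0,0,0]}]'
python3 -m jog '[{"translation":[-32,-5,0],"rot":[0,0,0]},{"translation":[-32,-5,0],"rot":[0,0,0]},{"translation":[-32,-5,0],"rot":[0,0,0]},{"translation":[-32,-5,0],"rot":[0,0,0]},{"translation":[-32,-5,0],"rot":[0,0,0]},{"translation":[-32,-5,0],"rot":[0,0,0]},{"translation":[-32,-5,0],"rot":[0,0,0]},{"translation":[-32,-5,0],"rot":[0,0,0]},{"translation":[-32,-5,0],"rot":[0,0,0]},{"translation":[-32,-5,0],"rot":[0,0,0]}]'
python3 -c "
from h import *
plan([.481,.2232,.23],-11.36)"
```

```text
t: 0.93
position: [0.2384, -0.4447, 0.2299]
tool_rot: [1.989, -2.432, -0.004]
contact_force: [0.4, 1.5, 0.2]
width: 0.0855
t: 1.77
position: [0.3506, -0.1395, 0.2311]
tool_rot: [-1.991, 2.43, 0.0]
contact_force: [1.3, -0.3, -0.0]
width: 0.0853
t: 2.6
position: [0.4627, 0.1643, 0.2309]
tool_rot: [1.991, -2.429, -0.0]
contact_force: [0.3, -0.4, 0.7]
width: 0.0853
pos [0.4627 0.1643 0.2309] jawyaw 168.67 tilt 0.04 turn tool-z rad 0.0006 shift after turn mm [-61.3  -6.3   0.9] q6 -0.86 t 2.6
```

```bash
python3 -m jog '[{"translation":[-25,-2,0],"rot":[0,0,0]},{"translation":[-25,-2,0],"rot":[0,0,0]},{"translation":[-11,-2,0],"rot":[0,0,0]},{"translation":[0,0,20],"rot":[0,0,0]},{"translation":[0,0,0],"rot":[0,0,0]},{"translation":[0,0,0],"rot":[0,0,0]},{"translation":[0,0,0],"rot":[0,0,0]},{"translation":[0,0,0],"rot":[0,0,0]},{"translation":[0,0,0],"rot":[0,0,0]},{"translation":[0,0,0],"rot":[0,0,0]}]'
python3 - <<'E'
from h import *
c=cam("wrist");I=camera("wrist");save("pics/w1.png",I)
print(c[1].round(3));h=hsv(I)
for q in blobs((h[...,0]>4)&(h[...,0]<18)&(h[...,1]>170),30):
    print("orange",*q[:3],onz(c,q[0],.103).round(4))
plan([.481,.2232,.104],-11.36)
E
```

```text
t: 3.43
position: [0.4808, 0.2212, 0.2121]
tool_rot: [-1.99, 2.43, -0.0]
contact_force: [-0.0, 0.3, -0.1]
width: 0.0854
[0.467 0.157 0.355]
orange [419.9, 105.3] 328 [410, 95, 21, 21] [0.3816 0.1599 0.103 ]
orange [119.7, 205.7] 374 [94, 190, 40, 43] [0.6605 0.193  0.103 ]
orange [319.6, 199.9] 317 [310, 190, 20, 20] [0.4799 0.2237 0.103 ]
pos [0.4807 0.2212 0.2119] jawyaw 168.64 tilt 0.06 turn tool-z rad -0.0000 shift after turn mm [ -1.9   0.2 107.9] q6 -0.93 t 3.4833
```

View pics/w1.png

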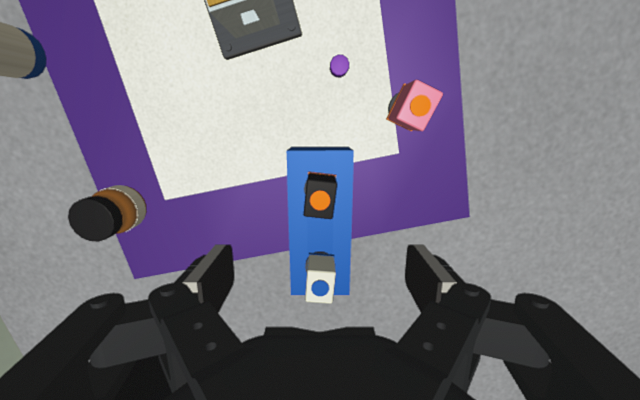

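The wrist picture shows the black hub's top at (320,200) with the white spare at (320,288). The hub looks turned a few degrees relative to the rack, so I check that from its edge pixels before gripping.

Run:
```python
from h import *
c=cam("wrist");I=cv2.imread("pics/w1.png")[:,:,::-1]
for y in(188,192,196,200,204,208,212,215):
    print(y,I[y,300:342].sum(1).tolist())
for y in (176,180,184,186):print(y,I[y,320].tolist())
h=hsv(np.ascontiguousarray(I));b=(h[...,2]<75)|((h[...,0]<18)&(h[...,1]>170))
b[:, :295]=0;b[:,345:]=0;b[:182]=0;b[224:]=0
L=[];Rr=[]
for y in range(190,214):
    x=np.flatnonzero(b[y]);L.append(onz(c,(x[0]-.5,y),.103)[:2]);Rr.append(onz(c,(x[-1]+.5,y),.103)[:2])
for E_ in(L,Rr):
    E_=np.array(E_);v=np.linalg.svd(E_-E_.mean(0))[2][0];print(E_.mean(0).round(4),np.degrees(np.arctan2(v[1],v[0])).round(1))
```

```text
188 [400, 403, 405, 373, 286, 212, 119, 147, 188, 183, 184, 183, 180, 180, 182, 180, 176, 176, 175, 175, 172, 174, 176, 175, 177, 179, 180, 176, 178, 176, 176, 180, 178, 176, 171, 148, 212, 346, 405, 403, 397, 399]
192 [398, 399, 402, 390, 323, 188, 109, 158, 182, 177, 173, 168, 176, 238, 335, 393, 405, 419, 414, 416, 412, 415, 413, 411, 400, 362, 264, 179, 160, 172, 170, 169, 171, 174, 149, 143, 290, 408, 404, 395, 397, 396]
196 [395, 397, 399, 406, 348, 171, 127, 169, 167, 172, 273, 387, 415, 407, 405, 404, 402, 403, 406, 403, 406, 406, 401, 403, 402, 405, 406, 413, 387, 268, 168, 161, 164, 158, 138, 221, 353, 402, 398, 394, 393, 395]
200 [395, 396, 397, 402, 336, 132, 137, 168, 168, 243, 368, 411, 406, 402, 403, 403, 403, 403, 402, 402, 401, 400, 403, 403, 399, 399, 399, 403, 408, 394, 267, 164, 159, 141, 142, 292, 404, 397, 391, 391, 392, 390]
204 [391, 394, 397, 359, 225, 128, 152, 161, 163, 161, 257, 375, 410, 402, 401, 399, 397, 401, 398, 401, 401, 396, 399, 396, 399, 397, 398, 407, 391, 260, 160, 150, 141, 125, 223, 351, 394, 390, 391, 385, 386, 391]
208 [388, 392, 397, 337, 158, 132, 163, 161, 161, 162, 159, 151, 155, 217, 307, 387, 411, 410, 408, 406, 403, 404, 405, 410, 397, 325, 236, 158, 140, 149, 152, 148, 132, 142, 287, 395, 390, 386, 385, 386, 385, 385]
212 [388, 391, 365, 259, 124, 138, 158, 159, 156, 153, 154, 157, 155, 153, 152, 148, 154, 147, 147, 146, 145, 148, 148, 151, 146, 148, 151, 146, 149, 146, 145, 134, 118, 219, 347, 389, 387, 384, 381, 382, 381, 382]
215 [383, 385, 374, 291, 153, 137, 138, 135, 143, 142, 141, 141, 144, 144, 145, 143, 146, 148, 147, 146, 150, 147, 149, 147, 143, 144, 145, 145, 141, 145, 145, 128, 137, 282, 393, 385, 382, 383, 382, 382, 379, 380]
176 [19, 20, 22]
180 [26, 26, 26]
184 [63, 62, 60]
186 [62, 61, 59]
[0.4938 0.2224] 74.1
[0.4673 0.2277] 71.8
```

```bash
python3 -m jog '[{"translation":[-2,0,0],"rot":[0,0,0.098]},{"translation":[0,0,30],"rot":[0,0,0]},{"translation":[0,0,30],"rot":[0,0,0]},{"translation":[0,0,25],"rot":[0,0,0]},{"translation":[0,0,20],"rot":[0,0,0]},{"translation":[0,0,15],"rot":[0,0,0]},{"translation":[0,0,12],"rot":[0,0,0]},{"translation":[0,0,10],"rot":[0,0,0]},{"translation":[0,0,4],"rot":[0,0,0]},{"translation":[0,0,0],"rot":[0,0,0]}]'
python3 -c "
from h import *
plan([.4803,.2235,.066],163)"
```

```text
t: 4.32
position: [0.4807, 0.2231, 0.0646]
tool_rot: [1.869, -2.524, 0.0]
contact_force: [-0.1, -0.2, 0.6]
width: 0.0852
pos [0.4807 0.2231 0.0646] jawyaw 163.03 tilt 0.08 turn tool-z rad 0.0006 shift after turn mm [-0.3  0.5 -1.4] q6 -1.03 t 4.3167
```

```bash
Z='{"translation":[0,0,0],"rot":[0,0,0]}'; python3 -m jog '[{"translation":[0,0,0],"rot":[0,0,0]},{"translation":[0,0,0],"rot":[0,0,0]},{"translation":[0,0,0],"rot":[0,0,0]},{"translation":[0,0,0],"rot":[0,0,0]},{"translation":[0,0,0],"rot":[0,0,0]},{"translation":[0,0,0],"rot":[0,0,0]},{"translation":[0,0,0],"rot":[0,0,0]},{"translation":[0,0,0],"rot":[0,0,0]},{"translation":[0,0,0],"rot":[0,0,0]},{"translation":[0,0,0],"rot":[0,0,0]}]' 1
python3 -m jog '[{"translation":[0,0,-5],"rot":[0,0,0]},{"translation":[0,0,-10],"rot":[0,0,0]},{"translation":[0,0,-20],"rot":[0,0,0]},{"translation":[0,0,-20],"rot":[0,0,0]},{"translation":[0,0,-20],"rot":[0,0,0]},{"translation":[0,0,-20],"rot":[0,0,0]},{"translation":[0,0,-10],"rot":[0,0,0]},{"translation":[0,0,-5],"rot":[0,0,0]},{"translation":[0,0,0],"rot":[0,0,0]},{"translation":[0,0,0],"rot":[0,0,0]}]'
python3 - <<'E'
from h import *
save("pics/s1.png",camera("scene"));T=camera("top")
save("pics/t1.png",T);c=cam("wrist");save("pics/w2.png",camera("wrist"))
plan([.5168,.0263,.185],163)
E
```

```text
t: 5.15
position: [0.4813, 0.2236, 0.0659]
tool_rot: [-1.869, 2.524, -0.0]
contact_force: [-1.6, 0.4, 6.1]
width: 0.0273
t: 5.98
position: [0.4804, 0.2231, 0.1743]
tool_rot: [1.868, -2.524, -0.001]
contact_force: [0.3, 0.0, -2.1]
width: 0.0271
pos [0.4804 0.2229 0.1739] jawyaw 163.03 tilt 0.15 turn tool-z rad 0.0006 shift after turn mm [177.4 -92.3 -10.9] q6 -1.03 t 6.1333
```

```bash
python3 -m jog '[{"translation":[12,-12,0],"rot":[0,0,0]},{"translation":[20,-16,0],"rot":[0,0,0]},{"translation":[20,-16,0],"rot":[0,0,0]},{"translation":[20,-16,0],"rot":[0,0,0]},{"translation":[20,-16,0],"rot":[0,0,0]},{"translation":[15,-12,0],"rot":[0,0,0]},{"translation":[8,-4,0],"rot":[0,0,0]},{"translation":[2,0,0],"rot":[0,0,0]},{"translation":[0,0,0],"rot":[0,0,0]},{"translation":[0,0,0],"rot":[0,0,0]}]'
python3 - <<'E'
from h import *
c=cam("wrist");I=camera("wrist");save("pics/w2.png",I);h=hsv(I)
for q in blobs((h[...,0]>17)&(h[...,0]<30)&(h[...,1]>80),300):
    r=cv2.minAreaRect(np.argwhere(q[3])[:,::-1].astype(np.float32))
    P=[onz(c,p,.093)[:2].round(4).tolist() for p in cv2.boxPoints(r)];print("brass",*q[:3],r,onz(c,q[0],.093).round(4),P)
for q in blobs((h[...,0]>4)&(h[...,0]<18)&(h[...,1]>170),30):
    print("orange",*q[:3])
plan([.5168,.0263,.185],163)
E
```

```text
t: 6.97
position: [0.5345, 0.0852, 0.175]
tool_rot: [1.87, -2.524, -0.001]
contact_force: [-0.4, 1.0, -1.5]
width: 0.0276
brass [319.7, 127.0] 3266 [281, 87, 77, 80] ((320.1206970214844, 127.05171966552734), (61.8365478515625, 61.46515655517578), 68.19859313964844) [0.5147 0.0257 0.093 ] [[0.5395, 0.0051], [0.4942, 0.0022], [0.4886, 0.0472], [0.5362, 0.0513]]
orange [482.6, 216.0] 101 [473, 201, 20, 34]
orange [319.7, 217.0] 193 [293, 215, 54, 7]
orange [521.7, 236.5] 324 [511, 227, 22, 20]
orange [319.3, 286.7] 1435 [297, 267, 45, 41]
pos [0.5346 0.0854 0.1751] jawyaw 163.09 tilt 0.02 turn tool-z rad 0.0015 shift after turn mm [61.7 -0.3 -9.9] q6 -0.74 t 7.0167
```

View pics/w2.png

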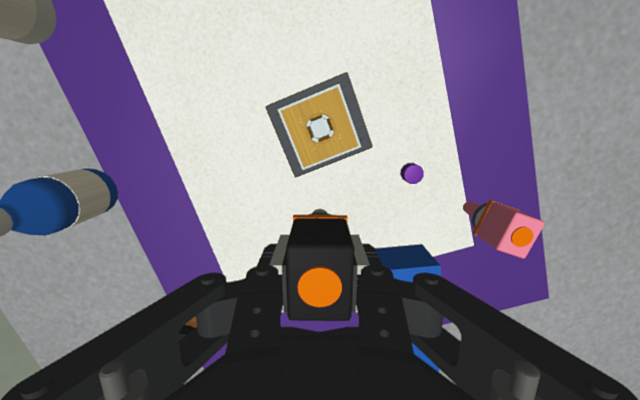

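The wrist view shows the bush centred at (320,127) and the held hub's dot at (319,287), symmetric in the jaws.

```bash
python3 - <<'E'
from h import *
c=cam("wrist");print("hub dot",onz(c,(319.3,286.7),.212).round(4))
plan([.5160,.0260,.175],163.1)
E
python3 -m jog '[{"translation":[8,0,0],"rot":[0,0,0]},{"translation":[15,0,0],"rot":[0,0,0]},{"translation":[15,0,0],"rot":[0,0,0]},{"translation":[12,0,0],"rot":[0,0,0]},{"translation":[7,0,0],"rot":[0,0,0]},{"translation":[4,0,0],"rot":[0,0,0]},{"translation":[1,0,0],"rot":[0,0,0]},{"translation":[0,0,0],"rot":[0,0,0]},{"translation":[0,0,0],"rot":[0,0,0]},{"translation":[0,0,0],"rot":[0,0,0]}]'
python3 - <<'E'
from h import *
plan([.5160,.0260,.124],163.1)
c=cam("wrist");I=camera("wrist");h=hsv(I);save("pics/w3.png",I)
for q in blobs((h[...,0]>17)&(h[...,0]<30)&(h[...,1]>80),100):
    print("brass",*q[:3])
S=camera("scene");T=camera("top");save("pics/s2.png",S);save("pics/t2.png",T)
for n,I in(("scene",S),("top",T)):
  h=hsv(I)
  for q in blobs((h[...,0]>4)&(h[...,0]<18)&(h[...,1]>170),5):
    if n=="scene" and 340<q[0][0]<420 and q[0][1]<200:print(n,*q[:3])
    if n=="top" and 250<q[0][0]<300 and 170<q[0][1]<230:print(n,*q[:3])
E
```

```text
hub dot [0.5336 0.0862 0.212 ]
pos [0.5346 0.0854 0.1751] jawyaw 163.09 tilt 0.02 turn tool-z rad -0.0002 shift after turn mm [62.2  0.5  0.1] q6 -0.74 t 7.0167
t: 7.85
position: [0.517, 0.0256, 0.1752]
tool_rot: [-1.87, 2.524, 0.0]
contact_force: [0.1, 0.2, -3.2]
width: 0.0271
pos [0.517  0.0256 0.1752] jawyaw 163.06 tilt 0.01 turn tool-z rad -0.0007 shift after turn mm [-0.1  1.  51.2] q6 -0.65 t 7.85
brass [320.5, 196.4] 1800 [284, 171, 72, 54]
```

```bash
python3 -m jog '[{"translation":[0,1,6],"rot":[0,0,0]},{"translation":[0,0,10],"rot":[0,0,0]},{"translation":[0,0,8],"rot":[0,0,0]},{"translation":[0,0,5],"rot":[0,0,0]},{"translation":[0,0,3],"rot":[0,0,0]},{"translation":[0,0,3],"rot":[0,0,0]},{"translation":[0,0,2],"rot":[0,0,0]},{"translation":[0,0,2],"rot":[0,0,0]},{"translation":[0,0,2],"rot":[0,0,0]},{"translation":[0,0,0],"rot":[0,0,0]}]'
python3 -m jog '[{"translation":[0,0,2],"rot":[0,0,0]},{"translation":[0,0,2],"rot":[0,0,0]},{"translation":[0,0,2],"rot":[0,0,0]},{"translation":[0,0,2],"rot":[0,0,0]},{"translation":[0,0,2],"rot":[0,0,0]},{"translation":[0,0,2],"rot":[0,0,0]},{"translation":[0,0,2],"rot":[0,0,0]},{"translation":[0,0,0],"rot":[0,0,0]},{"translation":[0,0,0],"rot":[0,0,0]},{"translation":[0,0,0],"rot":[0,0,0]}]'
python3 -c "
from h import *
plan([.5159,.0255,.114],163.1);print(get_obs()['contact_force'],get_obs()['wrist_torque'])"
```

```text
t: 8.83
position: [0.5157, 0.0256, 0.134]
tool_rot: [1.869, -2.525, -0.0]
contact_force: [-0.3, 0.1, -2.4]
width: 0.0272
t: 9.67
position: [0.516, 0.026, 0.1202]
tool_rot: [-1.869, 2.524, 0.001]
contact_force: [0.7, 2.6, -3.3]
width: 0.0275
pos [0.516  0.026  0.1202] jawyaw 163.04 tilt 0.04 turn tool-z rad -0.0010 shift after turn mm [ 0.5 -0.1  6.2] q6 -0.65 t 9.6667
[ 0.72399114  2.56442215 -3.2553968 ] [ 1.18031181 -0.29090698  0.00454679]
```

```bash
python3 -m jog '[{"translation":[-0.5,0,0.5],"rot":[0,0,0.12]},{"translation":[0,0,0.5],"rot":[0,0,0.12]},{"translation":[0,0,0.5],"rot":[0,0,0.12]},{"translation":[0,0,0.5],"rot":[0,0,0.12]},{"translation":[0,0,0.5],"rot":[0,0,0.12]},{"translation":[0,0,0.5],"rot":[0,0,0.12]},{"translation":[0,0,0.5],"rot":[0,0,0.12]},{"translation":[0,0,0.5],"rot":[0,0,0.12]},{"translation":[0,0,0.5],"rot":[0,0,0.12]},{"translation":[0,0,0.5],"rot":[0,0,0.12]}]'
python3 -m jog '[{"translation":[0,0,0.2],"rot":[0,0,-0.12]},{"translation":[0,0,0.2],"rot":[0,0,-0.12]},{"translation":[0,0,0.2],"rot":[0,0,-0.12]},{"translation":[0,0,0.2],"rot":[0,0,-0.12]},{"translation":[0,0,0.2],"rot":[0,0,-0.12]},{"translation":[0,0,0.2],"rot":[0,0,-0.12]},{"translation":[0,0,0.2],"rot":[0,0,-0.12]},{"translation":[0,0,0.2],"rot":[0,0,-0.12]},{"translation":[0,0,0.2],"rot":[0,0,-0.12]},{"translation":[0,0,0.2],"rot":[0,0,-0.12]}]'
python3 -c "
from h import *
print(get_obs()['joint_pos'].__repr__(),get_obs()['wrist_torque'])"
```

```text
t: 10.5
position: [0.5168, 0.0256, 0.1159]
tool_rot: [-0.109, 3.138, -0.002]
contact_force: [2.5, -0.7, -1.1]
width: 0.0273
t: 11.33
position: [0.5162, 0.0265, 0.1135]
tool_rot: [-1.876, 2.518, 0.0]
contact_force: [0.1, 3.5, -1.7]
width: 0.0275
array([ 3.54212608e-01,  2.58162070e-01, -1.96312696e-01, -6.07710368e-04,
       -1.11546647e+00, -6.44066472e-01]) [1.37997517 0.09893033 0.01279214]
```

```bash
python3 -m jog '[{"translation":[0,0,0.18],"rot":[0,0,0.12]},{"translation":[0,0,0.18],"rot":[0,0,0.12]},{"translation":[0,0,0.18],"rot":[0,0,0.12]},{"translation":[0,0,0.18],"rot":[0,0,0.12]},{"translation":[0,0,0.18],"rot":[0,0,0.12]},{"translation":[0,0,0.18],"rot":[0,0,0.12]},{"translation":[0,0,0.18],"rot":[0,0,0.12]},{"translation":[0,0,0.18],"rot":[0,0,0.12]},{"translation":[0,0,0.18],"rot":[0,0,0.12]},{"translation":[0,0,0.18],"rot":[0,0,0.12]}]'
python3 -m jog '[{"translation":[0,0,0.18],"rot":[0,0,-0.12]},{"translation":[0,0,0.18],"rot":[0,0,-0.12]},{"translation":[0,0,0.18],"rot":[0,0,-0.12]},{"translation":[0,0,0.18],"rot":[0,0,-0.12]},{"translation":[0,0,0.18],"rot":[0,0,-0.12]},{"translation":[0,0,0.18],"rot":[0,0,-0.12]},{"translation":[0,0,0.18],"rot":[0,0,-0.12]},{"translation":[0,0,0.18],"rot":[0,0,-0.12]},{"translation":[0,0,0.18],"rot":[0,0,-0.12]},{"translation":[0,0,0.18],"rot":[0,0,-0.12]}]'
```

```text
t: 12.17
position: [0.517, 0.0257, 0.1122]
tool_rot: [-0.109, 3.137, -0.001]
contact_force: [2.8, 0.8, -1.7]
width: 0.0277
t: 13.0
position: [0.5163, 0.0266, 0.1104]
tool_rot: [-1.876, 2.518, 0.0]
contact_force: [-1.0, 4.6, 2.5]
width: 0.0272
```

```bash
python3 -m jog '[{"translation":[0,0,0.18],"rot":[0,0,0.12]},{"translation":[0,0,0.18],"rot":[0,0,0.12]},{"translation":[0,0,0.18],"rot":[0,0,0.12]},{"translation":[0,0,0.18],"rot":[0,0,0.12]},{"translation":[0,0,0.18],"rot":[0,0,0.12]},{"translation":[0,0,0.18],"rot":[0,0,0.12]},{"translation":[0,0,0.18],"rot":[0,0,0.12]},{"translation":[0,0,0.18],"rot":[0,0,0.12]},{"translation":[0,0,0.18],"rot":[0,0,0.12]},{"translation":[0,0,0.18],"rot":[0,0,0.12]}]'
```

```text
t: 13.83
position: [0.5172, 0.0257, 0.1095]
tool_rot: [-0.11, 3.137, -0.002]
contact_force: [-0.3, 0.2, 4.3]
width: 0.0272
```

```bash
python3 -m jog '[{"translation":[0,0,0.16],"rot":[0,0,-0.12]},{"translation":[0,0,0.16],"rot":[0,0,-0.12]},{"translation":[0,0,0.16],"rot":[0,0,-0.12]},{"translation":[0,0,0.16],"rot":[0,0,-0.12]},{"translation":[0,0,0.16],"rot":[0,0,-0.12]},{"translation":[0,0,0.16],"rot":[0,0,-0.12]},{"translation":[0,0,0.16],"rot":[0,0,-0.12]},{"translation":[0,0,0.16],"rot":[0,0,-0.12]},{"translation":[0,0,0.16],"rot":[0,0,-0.12]},{"translation":[0,0,0.16],"rot":[0,0,-0.12]}]'
```

```text
t: 14.67
position: [0.5164, 0.0265, 0.1078]
tool_rot: [-1.876, 2.518, -0.001]
contact_force: [-4.6, 4.6, 6.9]
width: 0.0272
```

```bash
python3 -m jog '[{"translation":[0,0,0.16],"rot":[0,0,0.12]},{"translation":[0,0,0.16],"rot":[0,0,0.12]},{"translation":[0,0,0.16],"rot":[0,0,0.12]},{"translation":[0,0,0.16],"rot":[0,0,0.12]},{"translation":[0,0,0.16],"rot":[0,0,0.12]},{"translation":[0,0,0.16],"rot":[0,0,0.12]},{"translation":[0,0,0.16],"rot":[0,0,0.12]},{"translation":[0,0,0.16],"rot":[0,0,0.12]},{"translation":[0,0,0.16],"rot":[0,0,0.12]},{"translation":[0,0,0.16],"rot":[0,0,0.12]}]'
```

```text
t: 15.5
position: [0.5173, 0.0257, 0.1066]
tool_rot: [-0.11, 3.136, -0.002]
contact_force: [-1.1, 0.8, 5.3]
width: 0.0274
```

```bash
python3 -m jog '[{"translation":[0,0,0.16],"rot":[0,0,-0.12]},{"translation":[0,0,0.16],"rot":[0,0,-0.12]},{"translation":[0,0,0.16],"rot":[0,0,-0.12]},{"translation":[0,0,0.16],"rot":[0,0,-0.12]},{"translation":[0,0,0.16],"rot":[0,0,-0.12]},{"translation":[0,0,0.16],"rot":[0,0,-0.12]},{"translation":[0,0,0.16],"rot":[0,0,-0.12]},{"translation":[0,0,0.16],"rot":[0,0,-0.12]},{"translation":[0,0,0.16],"rot":[0,0,-0.12]},{"translation":[0,0,0.16],"rot":[0,0,-0.12]}]'
```

```text
t: 16.33
position: [0.5165, 0.0263, 0.1048]
tool_rot: [-1.876, 2.518, -0.001]
contact_force: [-3.1, 4.3, 7.3]
width: 0.0273
```

```bash
python3 -m jog '[{"translation":[0,0,0.15],"rot":[0,0,0.12]},{"translation":[0,0,0.15],"rot":[0,0,0.12]},{"translation":[0,0,0.15],"rot":[0,0,0.12]},{"translation":[0,0,0.15],"rot":[0,0,0.12]},{"translation":[0,0,0.15],"rot":[0,0,0.12]},{"translation":[0,0,0.15],"rot":[0,0,0.12]},{"translation":[0,0,0.15],"rot":[0,0,0.12]},{"translation":[0,0,0.15],"rot":[0,0,0.12]},{"translation":[0,0,0.15],"rot":[0,0,0.12]},{"translation":[0,0,0.15],"rot":[0,0,0.12]}]'
```

```text
t: 17.17
position: [0.5173, 0.0257, 0.1035]
tool_rot: [-0.11, 3.136, -0.002]
contact_force: [0.1, 0.0, 7.0]
width: 0.0272
```

```bash
python3 -m jog '[{"translation":[0,0,0.1],"rot":[0,0,-0.12]},{"translation":[0,0,0.1],"rot":[0,0,-0.12]},{"translation":[0,0,0.1],"rot":[0,0,-0.12]},{"translation":[0,0,0.1],"rot":[0,0,-0.12]},{"translation":[0,0,0.1],"rot":[0,0,-0.12]},{"translation":[0,0,0.1],"rot":[0,0,-0.12]},{"translation":[0,0,0.1],"rot":[0,0,-0.12]},{"translation":[0,0,0.1],"rot":[0,0,-0.12]},{"translation":[0,0,0.1],"rot":[0,0,-0.12]},{"translation":[0,0,0.1],"rot":[0,0,-0.12]}]'
```

```text
t: 18.0
position: [0.5165, 0.0264, 0.1029]
tool_rot: [-1.876, 2.517, -0.001]
contact_force: [-4.9, 3.9, 13.0]
width: 0.027
```

```bash
python3 -m jog '[{"translation":[0,0,0.03],"rot":[0,0,0.12]},{"translation":[0,0,0.03],"rot":[0,0,0.12]},{"translation":[0,0,0.03],"rot":[0,0,0.12]},{"translation":[0,0,0.03],"rot":[0,0,0.12]},{"translation":[0,0,0.03],"rot":[0,0,0.12]},{"translation":[0,0,0.03],"rot":[0,0,0.12]},{"translation":[0,0,0.03],"rot":[0,0,0.12]},{"translation":[0,0,0.03],"rot":[0,0,0.12]},{"translation":[0,0,0.03],"rot":[0,0,0.12]},{"translation":[0,0,0.03],"rot":[0,0,0.12]}]'
python3 - <<'E'
from h import *
S=camera("scene");save("pics/s3.png",cv2.resize(S[120:230,320:470],None,fx=5,fy=5,interpolation=cv2.INTER_CUBIC))
save("pics/w4.png",camera("wrist"))
E
```

```text
t: 18.83
position: [0.5174, 0.0257, 0.103]
tool_rot: [-0.111, 3.136, -0.002]
contact_force: [-1.6, 0.6, 10.8]
width: 0.0274
```

View pics/s3.png

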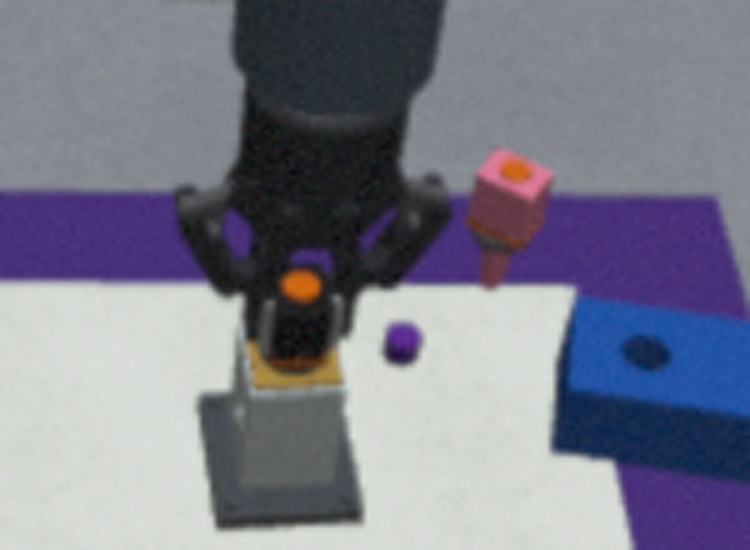

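The scene crop shows the hub's collar sitting on the brass bush, around (300,365) in the crop. I do one more gentle twist to confirm it is home.

```bash
python3 -m jog '[{"translation":[0,0,0.06],"rot":[0,0,-0.12]},{"translation":[0,0,0.06],"rot":[0,0,-0.12]},{"translation":[0,0,0.06],"rot":[0,0,-0.12]},{"translation":[0,0,0.06],"rot":[0,0,-0.12]},{"translation":[0,0,0.06],"rot":[0,0,-0.12]},{"translation":[0,0,0.06],"rot":[0,0,-0.12]},{"translation":[0,0,0.06],"rot":[0,0,-0.12]},{"translation":[0,0,0.06],"rot":[0,0,-0.12]},{"translation":[0,0,0.06],"rot":[0,0,-0.12]},{"translation":[0,0,0],"rot":[0,0,-0.12]}]'
```

```text
t: 19.77
position: [0.5166, 0.0264, 0.1027]
tool_rot: [-1.876, 2.517, -0.002]
contact_force: [-7.7, 4.9, 14.7]
width: 0.0276
```

```bash
python3 -m jog '[{"translation":[0,0,0],"rot":[0,0,0]},{"translation":[0,0,0],"rot":[0,0,0]},{"translation":[0,0,0],"rot":[0,0,0]},{"translation":[0,0,0],"rot":[0,0,0]},{"translation":[0,0,0],"rot":[0,0,0]},{"translation":[0,0,0],"rot":[0,0,0]},{"translation":[0,0,-10],"rot":[0,0,0]},{"translation":[0,0,-20],"rot":[0,0,0]},{"translation":[0,0,-25],"rot":[0,0,0]},{"translation":[0,0,-25],"rot":[0,0,0]}]' 0
python3 - <<'E'
from h import *
ct,cs=cam("top"),cam("scene")
S=camera("scene");T=camera("top");save("pics/s4.png",S);save("pics/t4.png",T)
D={}
for n,I in(("scene",S),("top",T)):
  h=hsv(I)
  for q in blobs((h[...,0]>4)&(h[...,0]<18)&(h[...,1]>170),5):
    if n=="scene" and 340<q[0][0]<420 and q[0][1]<200:print(n,*q[:3])
    if n=="top" and 250<q[0][0]<300 and 170<q[0][1]<230:print(n,*q[:3])
  b=[q for q in blobs(((h[...,0]<4)|(h[...,0]>176))&(h[...,1]>150)&(h[...,2]>70),60)]
  for q in b:print(n,"red",*q[:3],cv2.minAreaRect(np.argwhere(q[3])[:,::-1].astype(np.float32)))
c=cam("wrist");I=camera("wrist");save("pics/w5.png",I);h=hsv(I)
for q in blobs((h[...,0]>4)&(h[...,0]<18)&(h[...,1]>170),30):print("w",*q[:3],onz(c,q[0],.141).round(4))
plan([.4675,-.3313,.2],0)
E
```

```text
t: 20.6
position: [0.5157, 0.0258, 0.1812]
tool_rot: [1.869, -2.524, 0.0]
contact_force: [1.3, 0.0, 0.3]
width: 0.085
scene [379.9, 177.5] 26 [376, 176, 8, 4]
scene [373.0, 189.5] 6 [371, 189, 5, 2]
scene [378.4, 190.6] 5 [377, 190, 4, 2]
scene red [246.6, 193.8] 161 [243, 183, 8, 23] ((246.5, 194.0), (22.0, 7.0), 90.0)
top [277.0, 198.2] 6 [276, 197, 3, 3]
top red [401.8, 221.2] 151 [398, 210, 9, 24] ((401.76214599609375, 221.3597412109375), (22.96976089477539, 6.515460968017578), 83.6598129272461)
w [323.4, 183.8] 82 [305, 183, 37, 5] [0.5076 0.002  0.141 ]
w [323.1, 220.5] 557 [310, 208, 27, 26] [0.5152 0.0267 0.141 ]
w [474.4, 265.8] 96 [465, 255, 26, 28] [0.4211 0.091  0.141 ]
w [506.3, 294.1] 259 [497, 286, 20, 17] [0.4022 0.1208 0.141 ]
pos [0.5174 0.0263 0.1826] jawyaw 163.04 tilt 0.31 turn tool-z rad -0.2960 shift after turn mm [357.6  49.9 -18.6] q6 -0.65 t 20.75
```

```bash
python3 -m jog '[{"translation":[30,-5,0],"rot":[0,0,0]},{"translation":[36,-6,0],"rot":[0,0,0]},{"translation":[38,-6,0],"rot":[0,0,0]},{"translation":[38,-6,0],"rot":[0,0,0]},{"translation":[38,-6,0],"rot":[0,0,0]},{"translation":[38,-6,0],"rot":[0,0,0]},{"translation":[38,-6,0],"rot":[0,0,0]},{"translation":[38,-6,0],"rot":[0,0,0]},{"translation":[36,-6,0],"rot":[0,0,0]},{"translation":[26,-3,0],"rot":[0,0,-0.1]}]'
python3 -m jog '[{"translation":[0,0,0],"rot":[0,0,-0.12]},{"translation":[0,0,0],"rot":[0,0,-0.12]},{"translation":[0,0,0],"rot":[0,0,-0.12]},{"translation":[0,0,0],"rot":[0,0,-0.12]},{"translation":[0,0,0],"rot":[0,0,-0.12]},{"translation":[0,0,0],"rot":[0,0,-0.12]},{"translation":[0,0,0],"rot":[0,0,-0.12]},{"translation":[0,0,0],"rot":[0,0,-0.12]},{"translation":[0,0,0],"rot":[0,0,-0.12]},{"translation":[0,0,0],"rot":[0,0,-0.12]}]'
python3 -m jog '[{"translation":[0,0,0],"rot":[0,0,-0.12]},{"translation":[0,0,0],"rot":[0,0,-0.12]},{"translation":[0,0,0],"rot":[0,0,-0.12]},{"translation":[0,0,0],"rot":[0,0,-0.12]},{"translation":[0,0,0],"rot":[0,0,-0.12]},{"translation":[0,0,0],"rot":[0,0,-0.09]},{"translation":[0,0,0],"rot":[0,0,0]},{"translation":[0,0,0],"rot":[0,0,0]},{"translation":[0,0,0],"rot":[0,0,0]},{"translation":[0,0,0],"rot":[0,0,0]}]'
python3 - <<'E'
from h import *
c=cam("wrist");I=camera("wrist");save("pics/w6.png",I);h=hsv(I)
for q in blobs(((h[...,0]<4)|(h[...,0]>176))&(h[...,1]>150)&(h[...,2]>70),60):
    r=cv2.minAreaRect(np.argwhere(q[3])[:,::-1].astype(np.float32));print(*q[:3],r,onz(c,q[0],.036).round(4),[onz(c,p,.036)[:2].round(4).tolist() for p in cv2.boxPoints(r)])
save("pics/s6.png",camera("scene"));save("pics/t6.png",camera("top"))
plan([.467,-.331,.2],-83)
E
```

```text
t: 21.58
position: [0.4645, -0.3334, 0.1789]
tool_rot: [1.99, -2.429, -0.002]
contact_force: [0.5, 0.5, 0.2]
width: 0.0855
t: 22.42
position: [0.4653, -0.3305, 0.1791]
tool_rot: [-3.018, 0.87, 0.003]
contact_force: [-0.1, 0.1, 0.4]
width: 0.0852
t: 23.25
position: [0.4656, -0.3308, 0.1796]
tool_rot: [-3.136, -0.19, 0.001]
contact_force: [-0.3, 0.4, -0.2]
width: 0.0852
[321.2, 184.9] 1184 [312, 152, 19, 67] ((321.28582763671875, 184.99560546875), (17.833019256591797, 66.25151062011719), 1.1691393852233887) [ 0.47   -0.3313  0.036 ] [[0.4335, -0.3258], [0.5024, -0.3192], [0.5041, -0.3368], [0.4354, -0.3445]]
pos [ 0.4657 -0.3308  0.1797] jawyaw -82.99 tilt 0.01 turn tool-z rad 0.0001 shift after turn mm [  1.3   0.4 -20.3] q6 2.04 t 23.4
```

View pics/w6.png

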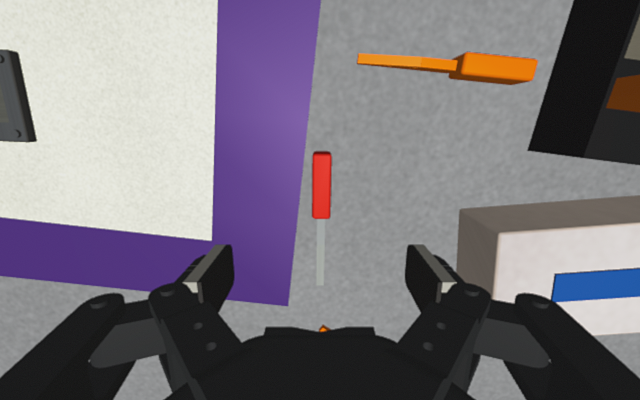

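The wrist view shows the red handle centred at (321,185), with the steel blade running down to (321,285). I will grip it about 10 mm behind its centre.

```bash
python3 -m jog '[{"translation":[6,0,20],"rot":[0,0,0.017]},{"translation":[7,0,30],"rot":[0,0,0]},{"translation":[0,0,30],"rot":[0,0,0]},{"translation":[0,0,30],"rot":[0,0,0]},{"translation":[0,0,25],"rot":[0,0,0]},{"translation":[0,0,15],"rot":[0,0,0]},{"translation":[0,0,12],"rot":[0,0,0]},{"translation":[0,0,8],"rot":[0,0,0]},{"translation":[0,0,3],"rot":[0,0,0]},{"translation":[0,0,0],"rot":[0,0,0]}]'
python3 -m jog '[{"translation":[0,0,0],"rot":[0,0,0]},{"translation":[0,0,0],"rot":[0,0,0]},{"translation":[0,0,0],"rot":[0,0,0]},{"translation":[0,0,0],"rot":[0,0,0]},{"translation":[0,0,0],"rot":[0,0,0]},{"translation":[0,0,0],"rot":[0,0,0]},{"translation":[0,0,0],"rot":[0,0,0]},{"translation":[0,0,0],"rot":[0,0,0]},{"translation":[0,0,0],"rot":[0,0,0]},{"translation":[0,0,0],"rot":[0,0,0]}]' 1
```

```text
t: 24.23
position: [0.4785, -0.3293, 0.0064]
tool_rot: [-3.137, -0.166, 0.001]
contact_force: [-0.4, 0.5, -0.1]
width: 0.0855
t: 25.07
position: [0.4791, -0.3297, 0.0074]
tool_rot: [3.136, 0.167, 0.002]
contact_force: [-0.4, -0.4, 5.1]
width: 0.0189
```

```bash
python3 -m jog '[{"translation":[0,0,-5],"rot":[0,0,0]},{"translation":[0,0,-15],"rot":[0,0,0]},{"translation":[0,0,-20],"rot":[0,0,0]},{"translation":[0,0,-12],"rot":[0,0,0]},{"translation":[0,0,-3],"rot":[0,0,0.06]},{"translation":[0,0,0],"rot":[0,0,0.12]},{"translation":[0,0,0],"rot":[0,0,0.12]},{"translation":[0,0,0],"rot":[0,0,0.12]},{"translation":[0,0,0],"rot":[0,0,0.12]},{"translation":[0,0,0],"rot":[0,0,0.12]}]'
python3 -m jog '[{"translation":[0,0,0],"rot":[0,0,0.12]},{"translation":[0,0,0],"rot":[0,0,0.12]},{"translation":[0,0,0],"rot":[0,0,0.12]},{"translation":[0,0,0],"rot":[0,0,0.12]},{"translation":[0,0,0],"rot":[0,0,0.12]},{"translation":[0,0,0],"rot":[0,0,0.12]},{"translation":[0,0,0],"rot":[0,0,0.12]},{"translation":[0,0,0],"rot":[0,0,0.09]},{"translation":[0,0,0],"rot":[0,0,0]},{"translation":[0,0,0],"rot":[0,0,0]}]'
python3 - <<'E'
from h import *
plan([.5319,-.1533,.062],4.9)
T=camera("top");save("pics/t7.png",T);S=camera("scene");save("pics/s7.png",S)
c=cam("wrist");I=camera("wrist");save("pics/w7.png",I);h=hsv(I)
for q in blobs(((h[...,0]<4)|(h[...,0]>176))&(h[...,1]>150)&(h[...,2]>70),60):
    r=cv2.minAreaRect(np.argwhere(q[3])[:,::-1].astype(np.float32));print(*q[:3],r,[onz(c,p,.09)[:2].round(4).tolist() for p in cv2.boxPoints(r)])
E
```

```text
t: 25.9
position: [0.4778, -0.3286, 0.0609]
tool_rot: [-3.018, 0.868, 0.003]
contact_force: [-0.1, 0.3, -1.4]
width: 0.0189
t: 26.73
position: [0.478, -0.3289, 0.0611]
tool_rot: [2.319, -2.12, -0.003]
contact_force: [0.0, 0.2, -1.1]
width: 0.0186
pos [ 0.478  -0.3289  0.0611] jawyaw -174.87 tilt 0.1 turn tool-z rad 0.0041 shift after turn mm [-170.3  -68.7   -0.8] q6 0.42 t 26.7333
[319.3, 268.9] 5021 [297, 208, 45, 124] ((319.0, 269.5), (123.0, 44.0), 90.0) [[0.4895, -0.3592], [0.4713, -0.3609], [0.4646, -0.3006], [0.4853, -0.2987]]
```

View pics/w7.png

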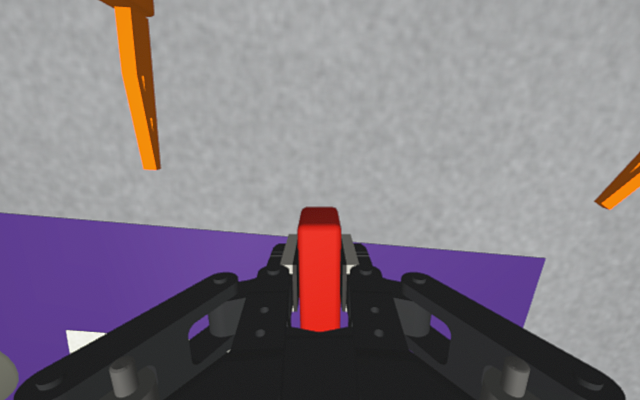

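```bash
python3 -m jog '[{"translation":[-14,-6,0],"rot":[0,0,0.004]},{"translation":[-25,-10,0],"rot":[0,0,0]},{"translation":[-28,-11,0],"rot":[0,0,0]},{"translation":[-28,-11,0],"rot":[0,0,0]},{"translation":[-28,-11,0],"rot":[0,0,0]},{"translation":[-24,-10,0],"rot":[0,0,0]},{"translation":[-15,-6,0],"rot":[0,0,0]},{"translation":[-8,-4,0],"rot":[0,0,0]},{"translation":[0,0,0],"rot":[0,0,0]},{"translation":[0,0,0],"rot":[0,0,0]}]'
python3 - <<'E'
from h import *
plan([.5319,-.1533,.050],4.9)
T=camera("top");save("pics/t8.png",T);S=camera("scene");save("pics/s8.png",S)
up=lambda a,k:cv2.resize(a,None,fx=k,fy=k,interpolation=cv2.INTER_CUBIC)
a=up(S[150:225,290:430],5.6);b=up(T[175:225,255:345],3.5)
C=np.zeros((600,800,3),np.uint8);C[:a.shape[0],:a.shape[1]]=a;C[422:422+b.shape[0],:b.shape[1]]=b
save("pics/c8.png",C)
E
```

```text
t: 27.72
position: [0.5332, -0.1542, 0.0617]
tool_rot: [2.313, -2.126, -0.0]
contact_force: [0.1, -0.0, -2.3]
width: 0.019
pos [ 0.5332 -0.1542  0.0617] jawyaw -175.17 tilt 0.02 turn tool-z rad -0.0012 shift after turn mm [-1.1  1.2 11.7] q6 0.08 t 27.7167
```

View pics/c8.png

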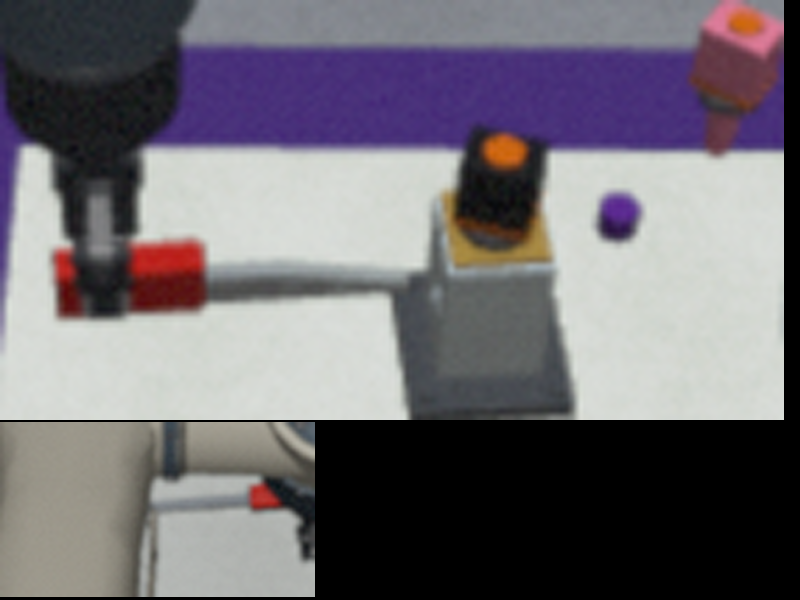

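Run:
```python
from h import *
cs=cam("scene");k=5.6
f=lambda X:((proj(cs,X)-[290,150])*k).round(0)
o=get_obs();p=o["position"];u=np.array([np.cos(np.radians(94.83)),np.sin(np.radians(94.83)),0]);v=np.array([u[1],-u[0],0])
b=p.copy();b[2]-=.007
for nm,a,s,z in(("tip low",140,0,0),("tip low outer edge",140,4.5,0),("tip top",140,0,6),("blade root low",45,4.5,0),("blade root top",45,4.5,18),("handle front low",45,10,4),("handle front top",45,10,36),("handle rear low",-25,10,4),("handle rear top",-25,10,36)):
    print(nm,f(b+u*a/1000+v*s/1000+[0,0,z/1000]))
for z in(.139,.141,.143):print("dot",z,f([.5165,.026,z]))
h=hsv(cv2.imread("pics/s8.png")[:,:,::-1].copy())
for q in blobs((h[...,0]>4)&(h[...,0]<18)&(h[...,1]>170),8):
    if 360<q[0][0]<400:print((np.array(q[0])-[290,150])*k,q[1:3])
```

```text
tip low [397. 283.]
tip low outer edge [398. 290.]
tip top [398. 274.]
blade root low [197. 301.]
blade root top [196. 276.]
handle front low [197. 304.]
handle front top [197. 259.]
handle rear low [ 47. 313.]
handle rear top [ 43. 268.]
dot 0.139 [501. 153.]
dot 0.141 [501. 150.]
dot 0.143 [501. 147.]
[501.2  149.52] (38, [376, 174, 8, 6])
[474.88 222.88] (13, [371, 189, 9, 3])
```

```bash
python3 -m jog '[{"translation":[0,1.2,5],"rot":[0,0,0]},{"translation":[0,0,5],"rot":[0,0,0]},{"translation":[0,0,0.7],"rot":[0,0,0]},{"translation":[-4,0,0],"rot":[0,0,0]},{"translation":[-4,0,0],"rot":[0,0,0]},{"translation":[-3,0,0],"rot":[0,0,0]},{"translation":[-3,0,0],"rot":[0,0,0]},{"translation":[-3,0,0],"rot":[0,0,0]},{"translation":[-3,0,0],"rot":[0,0,0]},{"translation":[0,0,0],"rot":[0,0,0]}]'
python3 -c "
from h import *
plan([.5319,-.1533,.050],4.9)"
```

```text
t: 28.65
position: [0.5304, -0.1337, 0.0512]
tool_rot: [-2.312, 2.127, -0.0]
contact_force: [-0.2, -0.3, -0.8]
width: 0.019
pos [ 0.5304 -0.1337  0.0512] jawyaw -175.21 tilt 0.01 turn tool-z rad -0.0019 shift after turn mm [19.7  0.2  1.2] q6 0.04 t 28.65
```

```bash
python3 -m jog '[{"translation":[0,0,0.5],"rot":[0,0,0]},{"translation":[0,0,0.5],"rot":[0,0,0]},{"translation":[0,0,0.5],"rot":[0,0,0]},{"translation":[0,0,0.5],"rot":[0,0,0]},{"translation":[0,0,0.5],"rot":[0,0,0]},{"translation":[0,0,0.5],"rot":[0,0,0]},{"translation":[0,0,0],"rot":[0,0,0]},{"translation":[0,0,0],"rot":[0,0,0]},{"translation":[0,0,0],"rot":[0,0,0]},{"translation":[0,0,0],"rot":[0,0,0]}]'
python3 -c "
from h import *
o=get_obs();print(o['position'],o['contact_force'],o['wrist_torque'])"
```

```text
t: 29.48
position: [0.5304, -0.1343, 0.0481]
tool_rot: [-2.312, 2.127, -0.0]
contact_force: [0.4, 0.2, -2.0]
width: 0.019
[ 0.53042134 -0.13431664  0.04807405] [ 0.40051095  0.18354036 -1.99546472] [-0.04879471 -0.01266552 -0.02097945]
```

```bash
python3 -m jog '[{"translation":[0,0,0.4],"rot":[0,0,0]},{"translation":[0,0,0.4],"rot":[0,0,0]},{"translation":[0,0,0.4],"rot":[0,0,0]},{"translation":[0,0,0.3],"rot":[0,0,0]},{"translation":[0,0,0],"rot":[0,0,0]},{"translation":[0,0,0],"rot":[0,0,0]},{"translation":[0,0,0],"rot":[0,0,0]},{"translation":[0,0,0],"rot":[0,0,0]},{"translation":[0,0,0],"rot":[0,0,0]},{"translation":[0,0,0],"rot":[0,0,0]}]'
python3 -c "
from h import *
o=get_obs();print(o['position'],o['contact_force'],o['wrist_torque'])"
```

```text
t: 30.32
position: [0.5306, -0.1343, 0.0467]
tool_rot: [-2.311, 2.127, -0.0]
contact_force: [1.2, 0.0, 0.2]
width: 0.0192
[ 0.53055056 -0.13434514  0.04667816] [1.24332596 0.037765   0.24979126] [ 0.21163178 -0.05209299 -0.01222013]
```

```bash
python3 -m jog '[{"translation":[-2,0,-0.2],"rot":[0,0,0]},{"translation":[-2.5,0,0],"rot":[0,0,0]},{"translation":[-2.5,0,0],"rot":[0,0,0]},{"translation":[-2.5,0,0],"rot":[0,0,0]},{"translation":[-2.5,0,0],"rot":[0,0,0]},{"translation":[-2.5,0,0],"rot":[0,0,0]},{"translation":[-2,0,0],"rot":[0,0,0]},{"translation":[-2,0,0],"rot":[0,0,0]},{"translation":[-1.5,0,0],"rot":[0,0,0]},{"translation":[0,0,0],"rot":[0,0,0]}]'
```

```text
t: 31.15
position: [0.5287, -0.1141, 0.0468]
tool_rot: [-2.312, 2.127, 0.0]
contact_force: [-0.0, 0.7, 1.4]
width: 0.019
```

```bash
python3 -m jog '[{"translation":[-1,0,0],"rot":[0,0,0]},{"translation":[-1,0,0],"rot":[0,0,0]},{"translation":[-1,0,0],"rot":[0,0,0]},{"translation":[-1,0,0],"rot":[0,0,0]},{"translation":[-1,0,0],"rot":[0,0,0]},{"translation":[-1,0,0],"rot":[0,0,0]},{"translation":[-1,0,0],"rot":[0,0,0]},{"translation":[-1,0,0],"rot":[0,0,0]},{"translation":[-1,0,0],"rot":[0,0,0]},{"translation":[-1,0,0],"rot":[0,0,0]}]'
```

```text
t: 31.98
position: [0.528, -0.1046, 0.0469]
tool_rot: [2.312, -2.127, 0.001]
contact_force: [-0.2, -1.9, 1.7]
width: 0.019
```

Free so far, and the next push should meet the shank.

```bash
python3 -m jog '[{"translation":[-1,0,0],"rot":[0,0,0]},{"translation":[-1,0,0],"rot":[0,0,0]},{"translation":[-1,0,0],"rot":[0,0,0]},{"translation":[-1,0,0],"rot":[0,0,0]},{"translation":[-1,0,0],"rot":[0,0,0]},{"translation":[-1,0,0],"rot":[0,0,0]},{"translation":[-1,0,0],"rot":[0,0,0]},{"translation":[-1,0,0],"rot":[0,0,0]},{"translation":[-1,0,0],"rot":[0,0,0]},{"translation":[-1,0,0],"rot":[0,0,0]}]'
```

```text
t: 32.82
position: [0.5273, -0.0961, 0.0473]
tool_rot: [2.311, -2.126, 0.003]
contact_force: [1.2, -11.0, 2.8]
width: 0.019
```

```bash
python3 -m jog '[{"translation":[-1,0,0],"rot":[0,0,0]},{"translation":[-1,0,0],"rot":[0,0,0]},{"translation":[-1,0,0],"rot":[0,0,0]},{"translation":[-1,0,0],"rot":[0,0,0]},{"translation":[-1,0,0],"rot":[0,0,0]},{"translation":[-1,0,0],"rot":[0,0,0]},{"translation":[-1,0,0],"rot":[0,0,0]},{"translation":[-1,0,0],"rot":[0,0,0]},{"translation":[-1,0,0],"rot":[0,0,0]},{"translation":[-1,0,0],"rot":[0,0,0]}]'
```

```text
t: 33.65
position: [0.5264, -0.0879, 0.0475]
tool_rot: [2.309, -2.124, 0.006]
contact_force: [1.6, -18.1, 2.1]
width: 0.019
```

```bash
python3 -m jog '[{"translation":[-1,0,0],"rot":[0,0,0]},{"translation":[-1,0,0],"rot":[0,0,0]},{"translation":[-1,0,0],"rot":[0,0,0]},{"translation":[-1,0,0],"rot":[0,0,0]},{"translation":[-1,0,0],"rot":[0,0,0]},{"translation":[-1,0,0],"rot":[0,0,0]},{"translation":[-1,0,0],"rot":[0,0,0]},{"translation":[-1,0,0],"rot":[0,0,0]},{"translation":[-1,0,0],"rot":[0,0,0]},{"translation":[-1,0,0],"rot":[0,0,0]}]'
```

```text
t: 34.48
position: [0.5255, -0.0791, 0.0475]
tool_rot: [2.308, -2.122, 0.007]
contact_force: [2.1, -22.6, 1.8]
width: 0.0191
```

```bash
python3 -m jog '[{"translation":[-1,0,0],"rot":[0,0,0]},{"translation":[-1,0,0],"rot":[0,0,0]},{"translation":[-1,0,0],"rot":[0,0,0]},{"translation":[-1,0,0],"rot":[0,0,0]},{"translation":[-1,0,0],"rot":[0,0,0]},{"translation":[-1,0,0],"rot":[0,0,0]},{"translation":[-1,0,0],"rot":[0,0,0]},{"translation":[-1,0,0],"rot":[0,0,0]},{"translation":[-1,0,0],"rot":[0,0,0]},{"translation":[-1,0,0],"rot":[0,0,0]}]'
```

```text
t: 35.32
position: [0.5245, -0.0691, 0.0475]
tool_rot: [2.308, -2.122, 0.007]
contact_force: [3.0, -21.9, 2.5]
width: 0.0188
```

```bash
python3 -m jog '[{"translation":[-1,0,0],"rot":[0,0,0]},{"translation":[-1,0,0],"rot":[0,0,0]},{"translation":[-1,0,0],"rot":[0,0,0]},{"translation":[-1,0,0],"rot":[0,0,0]},{"translation":[-1,0,0],"rot":[0,0,0]},{"translation":[-1,0,0],"rot":[0,0,0]},{"translation":[-1,0,0],"rot":[0,0,0]},{"translation":[-1,0,0],"rot":[0,0,0]},{"translation":[-1,0,0],"rot":[0,0,0]},{"translation":[-1,0,0],"rot":[0,0,0]}]'
python3 - <<'E'
from h import *
S=camera("scene");save("pics/s9.png",S);cs=cam("scene")
save("pics/c9.png",cv2.resize(S[150:225,290:430],None,fx=5.6,fy=5.6,interpolation=cv2.INTER_CUBIC))
h=hsv(S)
for q in blobs((h[...,0]>4)&(h[...,0]<18)&(h[...,1]>170),8):
    if 360<q[0][0]<400:print((np.array(q[0])-[290,150])*5.6,q[1:3])
for z in(.141,.147,.149,.151):print(z,((proj(cs,[.5165,.026,z])-[290,150])*5.6).round(0))
v=np.array([.9964,.0842,0]);u=np.array([-.0842,.9964,0])
for a in(25,29,33):print("handle front low/top outer edge at",a,[((proj(cs,np.array([.5165,.026,.0+z])-u*a/1e3+v*.01)-[290,150])*5.6).round(0).tolist() for z in(.044,.076)])
E
```

```text
t: 36.15
position: [0.5236, -0.0588, 0.0475]
tool_rot: [2.308, -2.123, 0.006]
contact_force: [2.3, -20.5, 3.3]
width: 0.0188
[494.48 136.64] (38, [375, 172, 8, 6])
0.141 [501. 150.]
0.147 [502. 140.]
0.149 [503. 137.]
0.151 [503. 134.]
handle front low/top outer edge at 25 [[433.0, 310.0], [438.0, 265.0]]
handle front low/top outer edge at 29 [[424.0, 310.0], [429.0, 266.0]]
handle front low/top outer edge at 33 [[416.0, 311.0], [421.0, 266.0]]
```

View pics/c9.png

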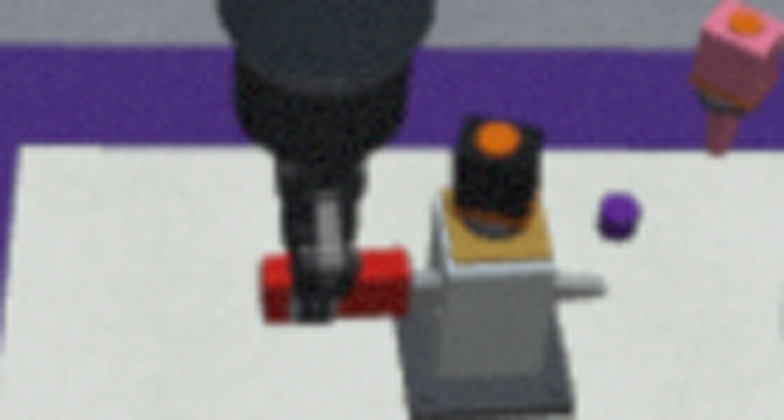

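The scene shows the blade tip through the slot at (605,287), the arbor's dot up at (495,137), so it has risen about 8 mm, and the handle front still about 11 mm off the post. I push about 6 mm more.

```bash
python3 -m jog '[{"translation":[-0.8,0,0],"rot":[0,0,0]},{"translation":[-0.8,0,0],"rot":[0,0,0]},{"translation":[-0.8,0,0],"rot":[0,0,0]},{"translation":[-0.8,0,0],"rot":[0,0,0]},{"translation":[-0.8,0,0],"rot":[0,0,0]},{"translation":[-0.8,0,0],"rot":[0,0,0]},{"translation":[-0.7,0,0],"rot":[0,0,0]},{"translation":[-0.5,0,0],"rot":[0,0,0]},{"translation":[0,0,0],"rot":[0,0,0]},{"translation":[0,0,0],"rot":[0,0,0]}]'
```

```text
t: 37.03
position: [0.5236, -0.0481, 0.0471]
tool_rot: [-2.311, 2.126, -0.001]
contact_force: [-0.3, -0.8, 5.4]
width: 0.0189
```

```bash
python3 - <<'E'
from h import *
S=camera("scene");cs=cam("scene");h=hsv(S)
for q in blobs((h[...,0]>4)&(h[...,0]<18)&(h[...,1]>170),8):
    if 360<q[0][0]<400:print((np.array(q[0])-[290,150])*5.6,q[1:3])
E
python3 -m jog '[{"translation":[0,0,0],"rot":[0,0,0]},{"translation":[0,0,0],"rot":[0,0,0]},{"translation":[0,0,0],"rot":[0,0,0]},{"translation":[0,0,0],"rot":[0,0,0]},{"translation":[0,0,0],"rot":[0,0,0]},{"translation":[0,0,0],"rot":[0,0,0]},{"translation":[0,0,0],"rot":[0,0,0]},{"translation":[0,0,0],"rot":[0,0,0]},{"translation":[0,0,0],"rot":[0,0,0]},{"translation":[0,0,0],"rot":[0,0,0]}]' 0
python3 -m jog '[{"translation":[2,0,-5],"rot":[0,0,0]},{"translation":[3,0,-10],"rot":[0,0,0]},{"translation":[4,0,-15],"rot":[0,0,0]},{"translation":[5,0,-20],"rot":[0,0,0]},{"translation":[5,0,-25],"rot":[0,0,0]},{"translation":[15,0,-25],"rot":[0,0,0]},{"translation":[20,0,-20],"rot":[0,0,0]},{"translation":[20,0,-10],"rot":[0,0,0]},{"translation":[20,0,0],"rot":[0,0,0]},{"translation":[0,0,0],"rot":[0,0,0]}]'
python3 - <<'E'
from h import *
S=camera("scene");save("pics/s10.png",S);T=camera("top");save("pics/t10.png",T);cs=cam("scene")
save("pics/c10.png",cv2.resize(S[150:225,290:430],None,fx=5.6,fy=5.6,interpolation=cv2.INTER_CUBIC))
h=hsv(S)
for q in blobs((h[...,0]>4)&(h[...,0]<18)&(h[...,1]>170),8):
    if 360<q[0][0]<400:print((np.array(q[0])-[290,150])*5.6,q[1:3])
for z in(.147,.149,.151,.153):print(z,((proj(cs,[.5165,.026,z])-[290,150])*5.6).round(0))
u=np.array([-.0842,.9964,0])
for a in(50,60,65,69,75):print("tip low/top",a,[((proj(cs,np.array([.5165,.026,z])+u*a/1e3)-[290,150])*5.6).round(0).tolist() for z in(.040,.046)])
E
```

```text
[501.2  132.16] (38, [376, 171, 8, 6])
[490.56 210.  ] (19, [371, 186, 14, 4])
t: 37.92
position: [0.5232, -0.0486, 0.0467]
tool_rot: [-2.312, 2.127, 0.0]
contact_force: [-0.1, 0.4, -0.7]
width: 0.0854
t: 38.75
position: [0.5316, -0.1452, 0.1787]
tool_rot: [-2.308, 2.129, -0.004]
contact_force: [0.2, -0.2, -0.3]
width: 0.0855
[501.76 132.72] (37, [376, 171, 8, 6])
[490.56 210.56] (18, [371, 186, 14, 4])
0.147 [502. 140.]
0.149 [503. 137.]
0.151 [503. 134.]
0.153 [503. 131.]
tip low/top 50 [[585.0, 291.0], [586.0, 282.0]]
tip low/top 60 [[606.0, 289.0], [607.0, 281.0]]
tip low/top 65 [[616.0, 289.0], [618.0, 281.0]]
tip low/top 69 [[624.0, 288.0], [626.0, 280.0]]
tip low/top 75 [[636.0, 288.0], [638.0, 280.0]]
```

View pics/c10.png

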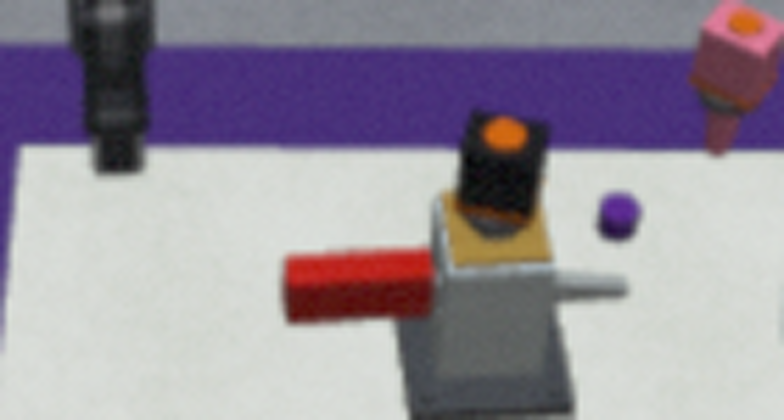

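The scene shows the arbor upright at (503,133), the drift flat with its tip out at (627,287), and the gripper clear. Handing in.

```bash
python3 -c "
from station import *
print(hand_in())"
```

```text
the job is handed in; nothing more can be done
None
```

I seated the black-hubbed arbor, let it go, broke it loose with the red drift, and handed the job in at about 39 s of the 72 s allowed. No verdict comes back on hand-in.

**Seating:** I twisted the arbor down with a force reading of up to about 15 N. That is up to about 18 N on the bush once the arbor's weight is counted, against the 25 N limit. Descent then stopped with the force still rising. After release, the hub's dot in the scene camera lay where a fully home arbor's should, to within about 1 mm.

**Breaking loose:** I drove the drift through from the −y side at about 12 mm/s. The push was about 11 N at first contact and about 23 N at most at the readings, then fell to nearly zero as the taper let go. It jumped about 4 mm further than commanded at that point, leaving the handle close to the post but not pressing on it.

**Last checks:**
- The arbor stands upright on the bore axis, with its collar about 10 to 10.5 mm above the bush's face.
- The drift lies flat, with its tip about 69 mm past the axis.
- The gripper is open and clear of everything.

**Disagreements and gaps:**
- The task says the red drift's blade starts out pointing roughly to +y; in the pictures it pointed to −x. I chose it by its red handle and measured size.
- The wrist camera read about 1 mm off from the robot's own position, so I corrected for that.
- Seating height rests on the force pattern and a camera check good to about 1 to 2 mm; I had no direct reading of the bush.
- I did not re-measure the bystanders, but nothing I did came near them.

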